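Open the clamped lock case and try its latch spring

ROBOT

A 6-joint arm with a two-finger parallel gripper is mounted at the origin on the work surface. World frame = base frame: x ahead of the robot, y to its left, z up, the work surface at z = 0. Lengths are in m, angles in rad, forces in N, time in s.
With the tool pointing down it reaches from about 0.3 to 0.875 m from the base axis. Payload 6.4 kg.
Tool frame: the origin (TCP) lies at the very end of the fingers, on their centre line; the grasp point (between the pads) lies 19 mm behind it; z points along the fingers, y is the line along which they close (so a half turn about z gives the same grasp; the last joint's range is limited). The gripper opens to 85 mm and grips with 20 to 120 N. Pads are 22 mm wide; open, the fingers measure 114 mm over their backs; the gripper's body (76 mm by 85 mm) begins 54 mm behind the grasp point. The pads swing forward as they close: fully open they stand 13 mm farther back than shut.
Start: joints at [-1.426, 0.181, 1.607, -0, 1.354, -0.206], TCP at [0.198, -0.54, 0.231] pointing down, gripper open.
Joint ranges: [-2.99, 2.99], [-0.89, 2.07], [0.3, 2.58], [-1.14, 4.28], [0, 2.63], [-3.12, 3.12]. Speed limits (rad/s): [2.57, 2.57, 3.01, 3.14, 3.14, 3.14].

INTERFACE

Orientations are given as a unit quaternion [w, x, y, z].
In Python, from bench import ctrl gives the robot as it stands.
- The arm moves only by the tool jog_arm, never from a script. Its argument "series" is a list that holds one entry, the list of rows, each a list of 7 numbers: the shift along the tool's x, y, z in mm, then the turn, a rotation vector about the tool's x, y, z in rad, then the finger opening in mm, from 0 to 85.4. In form: [[[tx, ty, tz, rx, ry, rz, gripper], ...]]. A call has exactly 10 rows; each row shifts and turns the commanded pose from where the row before left it, along the tool's axes as they then stand; what a row does not reach is not made up. A row lasts 1/10 s, in which the tool goes at most 50 mm and 8.59 degrees, less where a joint would pass 70% of its speed; a pose out of reach is approached as far as the arm can. A call with a gripper value outside its range is refused whole. The fingers move at their own pace and stop on an object; the grip force is fixed at half the most. Time passes only in rows, so rows that do not move let the fingers close, or fill a call up. It gives the time, the measured TCP pose, the force, the opening and the grip force at its end, in the units of the state.
- ctrl.get_obs(): the state, without advancing time (a new reading comes with each control period).
- ctrl.camera(name): name is "side" or "top" or "wrist"; returns a dict with "frame" (480x640x3 uint8, blue, green, red), "z_map" (480x640 float32, m along the optical axis (not along the pixel's ray), 0 where there is no reading), "fx", "fy", "cx", "cy" (pixels), "xyz" and "rotation" of the camera in the world. Camera axes: x right, y down, z forward; pixel columns grow to the right and rows downward; lengths in m; the calibration is good to about 2 mm. A picture is of the moment at which its call begins.
- ctrl.hand_in(): hands the job in; it is judged then, once.
The state is a dict: "time_s": time; "q": joint angles; "dq": joint speeds; "joint_efforts": joint torques, N m; "eef_pos": TCP position; "eef_rot": TCP orientation; "wrist_force": force on the tool from outside, world axes, zero at the start; "torque": the same for the moment, N m; "opening": opening from 0.0 (shut) to 1.0 (fully open); "grasp_force": force on a finger pad.
Only numpy, scipy, OpenCV 4.12 (cv2) and the standard library are available. Lean on these libraries where they do the work, as an engineer would, in place of code of your own. Each camera call takes 0.05 s, during which the arm holds its last target. There are 200 camera calls.

TASK

Try the spring of the latch in the wooden lock case that is held in the vise. Take the loose latch bar off the closed lid and lay it flat in the parts tray, tip the lid right back until it rests on its stop and leave it there, then push the sprung lever inside over to its stop and let it spring all the way back. Force nothing, do not drop or throw the bar, and leave the vise handle, the oil can, the file, the brass spring and the key as they lie.

Things in the scene. Friction and masses are not known exactly. Their poses are not given: they have to be found in the camera images.
- vise: Fixed grey cast iron vise. Origin on the bench under the lock case's middle; x away from its T-handle (roughly away from the robot), y along the 125 mm jaws. Jaws fill 62 to 92 mm either side in x, tops at z = 108 mm. Screw head at x = -153, z = 66 mm; its T-handle bar (130 mm long, 10 mm thick) is turned and slid at random, an end may stand 145 mm over the bench.
- handle_end (a point): Centre of one ball end of the vise's T-handle bar. The screw and the sliding bar stay where they are unless pushed.
- lock_case: Open-topped dark wooden case, 124 (x) by 210 (y) by 70 mm high, clamped in the vise, axes parallel to the vise's; origin at the centre of its underside, 85 mm over the bench. Walls 10 mm (x faces), 12 mm (y ends); inner floor z = 10. A steel latch bolt along y (x -9 to 9, z 14 to 28 mm, guides to z = 30) sticks 25 mm out of the +y end; the lever draws it in.
- lid (a joint): Hinge angle of the wooden lid (126 by 214 by 10 mm, iron lift tab at its free edge): 0 shut (the start), grows as it tips up and back about the case's +x top edge; stop at 1.92 rad, 20 degrees past upright, against two bent iron horns. Stiff hinge: it stays at any angle it is left; moving it takes 2 to 4 N at the tab.
- lid_hinge (a point): Middle of the hinge axis: lock case x = 62, y = 0, z = 70 mm (level of the lid's underside, 155 mm over the bench). The axis runs along the case's y.
- lid_tab (a point): Middle of the lift tab's free edge, on its underside, 154 mm from the hinge axis in the plane of the lid's underside. Tab 36 mm wide (y), 6 mm thick, standing 30 mm out beyond the case's -x wall, over the sliding jaw, whose top is 47 mm below it: room to reach under with fingertips tilted 30 degrees or more and tip the lid up.
- lever (a joint): Angle of the iron lever in the case, turning level about an upright pivot at case x = 36, y = 30 mm: 0 at rest, pointing along case -x; grows as its end is pushed towards case -y; stop at 0.55 rad. A spring returns it; about 3.5 N at the thumb piece at first, 6 N at the stop.
- lever_thumb (a point): Centre of the top of the lever's upright thumb piece (16 mm along the lever, 9 mm thick across it), 60 mm from the pivot; at rest at case x = -24, y = 30, z = 63 mm (7 mm below the rim). The lever's arm below has its top at case z = 37 mm. Reached from above once the lid is open; 58 mm of free length lies on its +y side.
- latch_bar: Loose flat wrought iron latch bar, 160 mm long, 24 mm wide, 10 mm thick, with a round eye 32 mm across at its -x end and a narrower 16 mm nose at +x, 0.2 to 0.35 kg. Origin at the underside, 80 mm from both ends; x along it, z up. It lies across the shut lid (lid top 165 mm above the bench) at a varying angle.
- tray: Light wooden open parts tray on the bench, fixed, 220 (x) by 150 (y) by 28 mm high, walls 8 mm; origin at the centre of its underside. An iron key lies in it along one long side, the other half is free.
- tray_floor (a point): Centre of the tray's inner floor, 8 mm above the bench, axes as the tray's.
- key: Bystander: big iron key in the tray, 150 mm long, ring bow 46 mm across at -x, bit 28 mm to its +y at the other end, 8 mm thick. Origin underneath, near the middle of its length.
- file: Bystander: rat-tail file with square wooden handle lying on the bench on the robot's side of the tray, 205 mm long, 24 mm high; origin under its ferrule, blade to +x.
- oil_can: Bystander: copper oil can standing near the lock case's end, 68 mm across, 165 mm tall with its thin spout leaning to +x; origin under its centre. Easily knocked over.
- spring: Bystander: loose round brass coil spring, 60 mm across and 36 mm high, standing on the bench behind the vise; origin under its centre.
Mind the look-alikes: they are no part of the job. Leave any pink, purple or white look-alike of the latch_bar alone.

How it is judged:
On the way, in this order (a step that is already met when the one before it is completed fails the run):
1. the latch bar lies flat in the tray, let go (z of latch_bar in the frame of tray_floor between -0.004 and 0.006 m and x of latch_bar in the frame of tray_floor between -0.045 and 0.045 m and y of latch_bar in the frame of tray_floor between -0.06 and 0.06 m and angle between latch_bar's own z axis and vertical below 0.06 rad and contact force between the fingers and latch_bar below 0.1 N and linear speed of latch_bar below 0.03 m/s), for 0.2 s.
2. the lid is tipped back to its stop (value of joint lid above 1.85 rad), for 0.2 s.
3. the lever is pushed to its stop, the lid open (value of joint lid above 1.85 rad and value of joint lever above 0.5 rad), for 0.1 s.
At the end, for the whole second after the job is handed in: The latch bar lies flat at rest on the tray's floor (its origin within 45 mm lengthways and 60 mm crossways of the floor's centre), the lid stands at its stop (over 1.85 of 1.92 rad) and the lever has sprung back (under 0.03 rad) (z of latch_bar in the frame of tray_floor between -0.004 and 0.006 m and x of latch_bar in the frame of tray_floor between -0.045 and 0.045 m and y of latch_bar in the frame of tray_floor between -0.06 and 0.06 m and angle between latch_bar's own z axis and vertical below 0.06 rad and value of joint lid above 1.85 rad and value of joint lever below 0.03 rad and linear speed of latch_bar below 0.02 m/s); the robot touches nothing.
It fails at once if the bar is dropped or thrown (over 0.9 m/s while not held) (linear speed of latch_bar above 0.9 m/s and contact force between the fingers and latch_bar below 0.1 N).
It fails at once if the lock case, its lid or its lever is forced (over 60 N) (contact force between any of the arm, the fingers and lock_case above 60 N).
It fails at once if the vise handle is turned or slid by more than 15 mm (distance of handle_end from where it was at the start of the episode above 0.015 m).
It fails at once if the oil can is tipped (angle between oil_can's own z axis and vertical above 0.3 rad).
It fails at once if the file, oil can, spring or key is moved by more than 20 mm (distance of any of file, oil_can, spring, key from where it was at the start of the episode above 0.02 m).
It also fails if it takes over 69 s, if anything falls off the work surface, if the arm or the gripper's body presses on something with over 40 N, if the wrist force passes 120 N, or if a joint passes its speed limit or range.

## Working session

There is one attempt and no reset: what is moved stays moved. The work goes in short steps, Python scripts to look and compute and a tool call to move; the robot and the scene stay as the last step left them, time stands still between calls to the robot, and variables do not carry over. Pictures are saved under pics/ and viewed, at most 13 in all, crops included, and the job is handed in when it is done.

Besides the shell and the picture viewer there is one more tool, called in YAML: its name, and indented under it one key for each argument. jog_arm: Moves the arm, as the interface text tells. Its arguments: {"type":"object","properties":{"series":{"type":"array"}},"required":["series"]}

```bash
mkdir -p pics; ls
python3 - <<'E'
from bench import ctrl
import cv2,numpy as np
o=ctrl.get_obs();print(o['time_s'],o['eef_pos'],o['eef_rot'],o['opening'])
for n in ['top','side']:
    c=ctrl.camera(n);cv2.imwrite(f'pics/{n}0.png',c['frame']);np.savez(f'{n}0.npz',**c)
    print(n,c['fx'],c['cx'],c['cy'],np.round(c['xyz'],3),np.round(c['rotation'],3))
E
```

```text
pics
0.0 [ 0.19754469 -0.53941025  0.23038219] [-8.79565567e-04  9.84656717e-01  1.74500356e-01  3.45013067e-05] 1.0010742097708172
top 513.2791562538274 312.6966876457994 236.10778901836457 [ 0.373 -0.133  1.558] [ 0.035 -0.701  0.712 -0.031]
side 623.0629440325982 314.78320550418874 230.08637627176668 [0.113 0.786 1.019] [ 0.084 -0.184  0.892 -0.404]
```

View pics/top0.png

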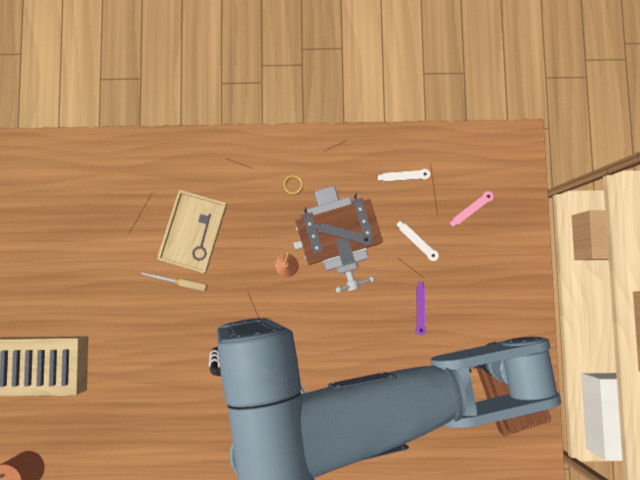

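View pics/side0.png

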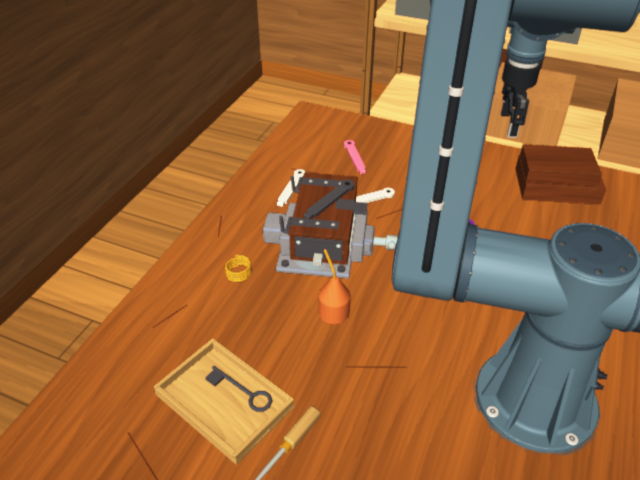

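The top view shows the case around (338,232), with the dark bar across its lid from (312,226) to (368,240). The lift tab is at (346,255), the T-handle at (355,285), the tray at (192,231) with the key in its right half, the oil can at (286,265) and the file at (175,283). The coloured look-alikes lie to the right.

```bash
cat > h.py <<'E'
import numpy as np,cv2
from scipy.spatial.transform import Rotation as R
def rot(q): 
    q=np.asarray(q); return q if q.shape==(3,3) else R.from_quat(np.roll(q,-1)).as_matrix()
def cloud(c):
    z=c['z_map'];v,u=np.mgrid[:480,:640]
    P=np.stack([(u-c['cx'])/c['fx']*z,(v-c['cy'])/c['fy']*z,z],-1)
    return P@rot(c['rotation']).T+c['xyz']
def rect(pts): # min-area rect of xy in mm
    (cx,cy),(w,h),a=cv2.minAreaRect((pts*1000).astype(np.float32)); return cx,cy,w,h,a
E
python3 - <<'E'
from h import *
c=dict(np.load('top0.npz'));W=cloud(c);f=c['frame'].astype(int);hsv=cv2.cvtColor(c['frame'],cv2.COLOR_BGR2HSV)
for n,(u,v) in dict(lid=(320,250),bar=(340,232),tab=(346,255),jaw=(330,196),bench=(250,200),tray=(175,220),key=(200,252),can=(286,268),handle1=(340,290),handle2=(371,279),screw=(351,272)).items(): print(n,np.round(W[v,u],4),hsv[v,u])
im=cv2.resize(c['frame'][170:310,250:420],None,fx=4.5,fy=4,interpolation=cv2.INTER_CUBIC);cv2.imwrite('pics/crop.png',im)
# lid region z .160-.170 and bar z
b=(W[...,2]>.158)&(W[...,2]<.19)&(abs(W[...,0]-.38)<.15)&(abs(W[...,1]+.21)<.15)
print(np.percentile(W[b][:,2],[2,20,50,80,98]))
print('lid rect',rect(W[b][:,:2]))
t=(W[...,2]>.02)&(W[...,2]<.04)&(abs(W[...,0]-.38)<.16)&(abs(W[...,1]-.24)<.14)
print('tray',rect(W[t][:,:2]))
E
```

```text
lid [ 0.4664 -0.1458  0.1632] [176  18 116]
bar [ 0.5128 -0.2003  0.1822] [150   9 111]
tab [ 0.4518 -0.2164  0.1608] [102  11 111]
jaw [ 0.6262 -0.1779  0.0966] [130   4 173]
bench [0.6341 0.0646 0.0029] [ 14 135 187]
tray [0.5752 0.2924 0.0097] [ 19  87 209]
key [0.4763 0.2151 0.0124] [ 19  84 219]
can [ 0.421  -0.0491  0.0996] [ 10 145 163]
handle1 [ 0.3567 -0.2005  0.109 ] [ 30  12 169]
handle2 [ 0.3868 -0.2962  0.0345] [ 56   9 205]
screw [ 0.4074 -0.235   0.0725] [ 23  15 149]
[0.1597233  0.16326251 0.16658254 0.17182078 0.17919304]
lid rect (477.319580078125, -199.7161102294922, 105.33676147460938, 231.57798767089844, 0.002181359101086855)
tray (463.3402099609375, 258.3712158203125, 161.87612915039062, 184.31411743164062, 78.41439056396484)
```

View pics/crop.png

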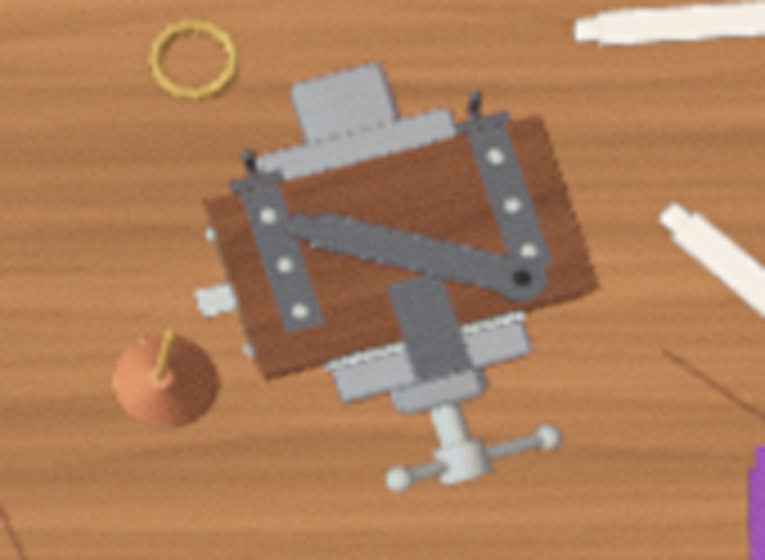

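The crop shows the lid corners near crop pixels (205,198), (265,380), (598,288) and (543,117). The bar's nose tip is at about (290,225) and its eye hole at (522,278). The tab runs from (390,285) to (470,375), and the T-handle balls are at (398,479) and (548,437). Next I cast these onto planes.

```bash
cat >> h.py <<'E'
def ray(c,uv,z):
    d=rot(c['rotation'])@np.array([(uv[0]-c['cx'])/c['fx'],(uv[1]-c['cy'])/c['fy'],1]);return c['xyz']+d*(z-c['xyz'][2])/d[2]
E
python3 - <<'E'
from h import *
c=dict(np.load('top0.npz'));hsv=cv2.cvtColor(c['frame'],cv2.COLOR_BGR2HSV).astype(int)
cr=lambda x,y:((x+.5)/4.5-.5+250,(y+.5)/4-.5+170)
L=[ray(c,cr(*p),.165)[:2] for p in [(205,198),(265,380),(598,288),(543,117)]]
L=np.array(L);print('lid',L.round(4),[np.linalg.norm(L[i]-L[i-1]).round(3) for i in range(4)])
cen=L.mean(0);print('cen',cen)
yv=(L[0]+L[1]-L[2]-L[3]);xv=(L[0]+L[3]-L[1]-L[2]);print('yaw',np.arctan2(yv[1],yv[0])-np.pi/2,np.arctan2(xv[1],xv[0]))
for n,p,z in [('nose',(290,223),.175),('eye',(522,278),.175),('tabL',(410,380),.162),('tabR',(470,370),.162),('b1',(398,479),.1),('b2',(548,437),.03),('can',(166,378),.1)]: print(n,ray(c,cr(*p),z).round(4))
# tray mask
t=((hsv[...,0]>15)&(hsv[...,0]<25)&(hsv[...,2]>190)).astype(np.uint8);t[:,:140]=0;t[:,245:]=0;t[:175]=0;t[275:]=0
t=cv2.morphologyEx(t,cv2.MORPH_OPEN,np.ones((3,3)))
k=max(cv2.findContours(t,0,2)[0],key=cv2.contourArea);b=cv2.boxPoints(cv2.minAreaRect(k))
print(b);T=np.array([ray(c,p,.028)[:2] for p in b]);print('tray',T.round(4),T.mean(0),[np.linalg.norm(T[i]-T[i-1]).round(3) for i in range(4)])
# dark gray in tray = key
m=(hsv[...,2]<130)&(hsv[...,1]<80);m[:,:150]=0;m[:,230:]=0;m[:190]=0;m[270:]=0
v,u=np.nonzero(m);K=np.array([ray(c,p,.012)[:2] for p in zip(u,v)]);print('key',rect(K))
# bar mask
E
```

```text
lid [[ 0.5519 -0.0793]
 [ 0.427  -0.1139]
 [ 0.4864 -0.3162]
 [ 0.6045 -0.286 ]] [np.float64(0.213), np.float64(0.13), np.float64(0.211), np.float64(0.122)]
cen [ 0.51745101 -0.19886567]
yaw 0.2670699679999802 0.2603704992631852
nose [ 0.5327 -0.1307  0.175 ]
eye [ 0.493  -0.2694  0.175 ]
tabL [ 0.4258 -0.2014  0.162 ]
tabR [ 0.432  -0.2378  0.162 ]
b1 [ 0.3584 -0.1955  0.1   ]
b2 [ 0.3872 -0.2979  0.03  ]
can [ 0.432  -0.0506  0.1   ]
[[158.5824  260.0032 ]
 [179.3248  188.88638]
 [225.13599 202.24796]
 [204.39359 273.36478]]
tray [[0.4533 0.3353]
 [0.6675 0.2752]
 [0.6243 0.1365]
 [0.4113 0.1982]] [0.53909887 0.23627994] [np.float64(0.143), np.float64(0.222), np.float64(0.145), np.float64(0.222)]
key (524.1459350585938, 212.9127960205078, 37.74952697753906, 139.2267303466797, 84.2152099609375)
```

```bash
cat >> h.py <<'E'
CEN=np.array([.5175,-.199,.085]);YAW=.264
def case(p): # case frame mm -> world m
    return CEN+R.from_euler('z',YAW).apply(np.array(p)/1000.)
def go(o,p,yaw=None,tilt=0):
    """shift in present tool axes (mm) to world p, and turn rotvec to (tool x yaw when down, tilt about tool y)"""
    r0=R.from_quat(np.roll(o['eef_rot'],-1)); d=r0.inv().apply(np.array(p)-o['eef_pos'])*1000
    print('t',round(o['time_s'],2),'pos',np.round(o['eef_pos'],4),'F',np.round(o['wrist_force'],1),'op',round(o['opening'],3),'g',o['grasp_force'],'q',np.round(o['q'],2))
    print('shift mm',d.round(1))
    if yaw is not None:
        r1=R.from_euler('z',yaw)*R.from_euler('x',np.pi)*R.from_euler('y',tilt)
        print('turn',(r0.inv()*r1).as_rotvec().round(3))
E
python3 - <<'E'
from h import *;from bench import ctrl
go(ctrl.get_obs(),[.511,-.208,.231],1.292)
E
```

```text
t 0.1 pos [ 0.1975 -0.5395  0.2305] F [-0.3 -0.7  0.4] op 0.998 g 0.0 q [-1.43  0.18  1.61  0.    1.35 -0.21]
shift mm [ 4.083e+02 -2.036e+02 -1.000e-01]
turn [-0.001 -0.001 -0.941]
```

jog_arm:
  series:
    - [[40.8,-20.4,0,0,0,0,60],[40.8,-20.4,0,0,0,0,60],[40.8,-20.4,0,0,0,0,60],[40.8,-20.4,0,0,0,0,60],[40.8,-20.4,0,0,0,0,60],[40.8,-20.4,0,0,0,0,60],[40.8,-20.4,0,0,0,0,60],[40.8,-20.4,0,0,0,0,60],[40.8,-20.4,0,0,0,0,60],[40.8,-20.4,0,0,0,0,60]]

```text
time_s: 1.1
eef_pos: [0.5115, -0.2064, 0.231]
eef_rot: [-0.0, 0.985, 0.175, -0.0]
wrist_force: [0.0, -0.5, -0.1]
opening: 0.707
grasp_force: 0.0
```

jog_arm:
  series:
    - [[0,0,0,0,0,-0.105,50],[0,0,0,0,0,-0.105,50],[0,0,0,0,0,-0.105,50],[0,0,0,0,0,-0.105,50],[0,0,0,0,0,-0.105,50],[0,0,0,0,0,-0.105,50],[0,0,0,0,0,-0.105,50],[0,0,0,0,0,-0.105,50],[0,0,0,0,0,-0.101,50],[0,0,0,0,0,0,50]]

```text
time_s: 2.1
eef_pos: [0.5104, -0.208, 0.2308]
eef_rot: [-0.0, 0.798, 0.602, -0.0]
wrist_force: [-0.3, 0.9, -0.2]
opening: 0.581
grasp_force: 0.0
```

Run:
```python
from h import *;from bench import ctrl
go(ctrl.get_obs(),[.511,-.208,.231],1.292)
c=ctrl.camera('wrist');np.savez('w1.npz',**c);cv2.imwrite('pics/w1.png',c['frame']);print(c['xyz'],c['rotation'])
for n,p,z in [('nose',[.5327,-.1307,.175],0),('eye',[.493,-.2694,.175],0),('mid',[.511,-.208,.175],0)]:
    q=rot(c['rotation']).T@(np.array(p)-c['xyz']);print(n,q[0]/q[2]*c['fx']+c['cx'],q[1]/q[2]*c['fy']+c['cy'])
```

```text
t 2.1 pos [ 0.5104 -0.208   0.2308] F [-0.3  0.9 -0.2] op 0.581 g 0.0 q [-0.6   0.13  1.67  0.    1.35 -0.32]
shift mm [ 0.2  0.6 -0.2]
turn [-0.001 -0.     0.001]
[ 0.53018401 -0.13302934  0.37406379] [ 0.15011152  0.97891741 -0.1367965  -0.02177061]
nose 316.98442221367884 96.51752943049772
eye 315.8851732391023 374.450577787364
mid 317.133364936235 265.11536049344227
```

View pics/w1.png

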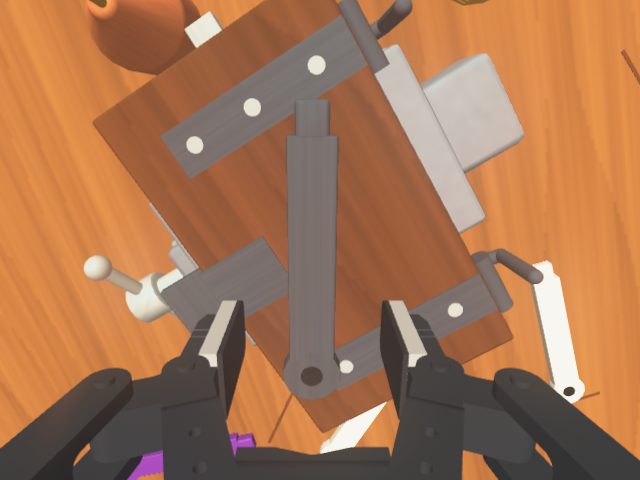

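The wrist picture shows the bar upright, with its nose at (312,100) and its eye at (312,376). It sits centred between the fingertips, whose mid is about column 313. The tab strap ends just left of it at (275,260), so I'll check that strap's height.

Run:
```python
from h import *
c=dict(np.load('w1.npz'));W=cloud(c)
for n,u,v in [('strap',245,262),('strap2',225,285),('lidL',265,215),('lidR',370,200),('bar',312,200),('bar2',312,300),('hstrap',285,90),('lid3',250,180),('wood',170,120)]: print(n,np.median(W[v-3:v+4,u-3:u+4].reshape(-1,3),0).round(4))
```

```text
strap [ 0.4744 -0.1992  0.1664]
strap2 [ 0.4599 -0.2086  0.1664]
lidL [ 0.492  -0.1783  0.1653]
lidR [ 0.545  -0.1852  0.1654]
bar [ 0.5176 -0.1754  0.1753]
bar2 [ 0.5033 -0.2256  0.1755]
hstrap [ 0.5194 -0.1238  0.1664]
lid3 [ 0.4906 -0.1592  0.1658]
wood [ 0.463  -0.1217  0.1657]
```

jog_arm:
  series:
    - [[0,0,10,0,0,0,45],[0,0,10,0,0,0,45],[0,0,10,0,0,0,45],[0,0,10,0,0,0,45],[0,0,10,0,0,0,45],[0,0,5,0,0,0,45],[0,0,3,0,0,0,45],[0,0,2,0,0,0,45],[0,0,2,0,0,0,45],[0,0,1,0,0,0,45]]

```text
time_s: 3.15
eef_pos: [0.5108, -0.2083, 0.1685]
eef_rot: [0.0, 0.799, 0.602, 0.0]
wrist_force: [0.3, 0.0, -0.4]
opening: 0.526
grasp_force: 0.0
```

jog_arm:
  series:
    - [[0,0,0,0,0,0,38],[0,0,0,0,0,0,34],[0,0,0,0,0,0,30],[0,0,0,0,0,0,26],[0,0,0,0,0,0,20],[0,0,0,0,0,0,16],[0,0,0,0,0,0,14],[0,0,0,0,0,0,14],[0,0,0,0,0,0,14],[0,0,0,0,0,0,14]]

```text
time_s: 4.15
eef_pos: [0.5108, -0.2083, 0.1687]
eef_rot: [0.0, 0.799, 0.602, 0.0]
wrist_force: [-1.4, 1.1, 6.2]
opening: 0.256
grasp_force: 59.3
```

jog_arm:
  series:
    - [[0,0,-3,0,0,0,14],[0,0,-6,0,0,0,14],[0,0,-12,0,0,0,14],[0,0,-15,0,0,0,14],[0,0,-15,0,0,0,14],[0,0,-15,0,0,0,14],[0,0,-15,0,0,0,14],[0,0,-13,0,0,0,14],[0,0,-8,0,0,0,14],[0,0,-3,0,0,0,14]]

```text
time_s: 5.15
eef_pos: [0.511, -0.2085, 0.2746]
eef_rot: [0.001, 0.799, 0.602, 0.0]
wrist_force: [-0.4, -0.7, -2.9]
opening: 0.252
grasp_force: 59.1
```

Run:
```python
from h import *;from bench import ctrl
go(ctrl.get_obs(),[.548,.268,.273],np.pi-.274)
```

```text
t 5.15 pos [ 0.511  -0.2085  0.2746] F [-0.4 -0.7 -2.9] op 0.252 g 59.07700538635254 q [-0.6   0.09  1.62 -0.    1.43 -0.32]
shift mm [468.2 -95.7   1.2]
turn [ 1.000e-03  2.000e-03 -1.576e+00]
```

jog_arm:
  series:
    - [[10,-2,0,0,0,0,14],[20,-4,0,0,0,0,14],[30,-6,0,0,0,0,14],[38,-8,0,0,0,0,14],[40,-8,0,0,0,0,14],[40,-8,0,0,0,0,14],[40,-8,0,0,0,0,14],[40,-8,0,0,0,0,14],[40,-8,0,0,0,0,14],[40,-8,0,0,0,0,14]]

```text
time_s: 6.15
eef_pos: [0.5374, 0.1378, 0.2723]
eef_rot: [-0.001, 0.798, 0.602, -0.001]
wrist_force: [0.5, 0.8, -1.8]
opening: 0.256
grasp_force: 59.1
```

jog_arm:
  series:
    - [[40,-8,0,0,0,0,14],[38,-8,0,0,0,0,14],[28,-6,0,0,0,0,14],[16,-4,0,0,0,0,14],[8,-2,0,0,0,0,14],[0,0,0,0,0,-0.05,14],[0,0,0,0,0,-0.1,14],[0,0,0,0,0,-0.14,14],[0,0,0,0,0,-0.14,14],[0,0,0,0,0,-0.14,14]]

```text
time_s: 7.15
eef_pos: [0.5472, 0.2669, 0.2729]
eef_rot: [-0.0, 0.595, 0.803, -0.001]
wrist_force: [0.9, 1.1, -2.9]
opening: 0.254
grasp_force: 59.1
```

jog_arm:
  series:
    - [[0,0,0,0,0,-0.14,14],[0,0,0,0,0,-0.14,14],[0,0,0,0,0,-0.14,14],[0,0,0,0,0,-0.14,14],[0,0,0,0,0,-0.14,14],[0,0,0,0,0,-0.14,14],[0,0,0,0,0,-0.1,14],[0,0,0,0,0,-0.06,14],[0,0,0,0,0,0,14],[0,0,0,0,0,0,14]]

```text
time_s: 8.15
eef_pos: [0.5473, 0.2673, 0.2731]
eef_rot: [-0.0, 0.141, 0.99, -0.0]
wrist_force: [-0.6, -0.0, -3.9]
opening: 0.253
grasp_force: 59.1
```

Run:
```python
from h import *;from bench import ctrl
go(ctrl.get_obs(),[.548,.268,.013],np.pi-.274)
c=ctrl.camera('wrist');np.savez('w2.npz',**c);cv2.imwrite('pics/w2.png',c['frame'])
```

```text
t 8.15 pos [0.5473 0.2673 0.2731] F [-0.6 -0.  -3.9] op 0.253 g 59.06662881374359 q [ 0.26  0.23  1.47 -0.    1.45 -1.03]
shift mm [ -0.6   1.  260.1]
turn [-0.001 -0.    -0.009]
```

View pics/w2.png

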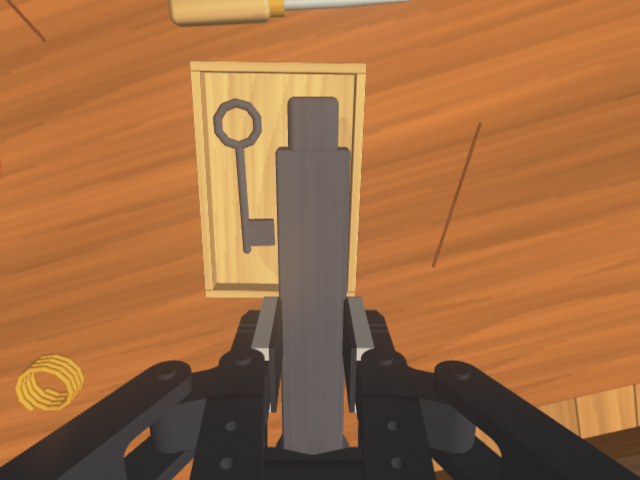

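The view shows the tray corners at (190,62), (366,65), (356,297) and (207,297). The key's bit edge is at (275,232), and the bar is held nose up in the picture and already parallel to the tray. I'll refine the tray pose from this.

Run:
```python
from h import *
c=dict(np.load('w2.npz'))
T=np.array([ray(c,p,.028)[:2] for p in [(190,62),(366,65),(356,297),(207,297)]]);m=T.mean(0);print(T.round(4),m)
x=T[2]+T[3]-T[0]-T[1];print('yaw',np.arctan2(x[1],x[0]));x/=np.linalg.norm(x);y=np.array([-x[1],x[0]])
f=lambda p:(((np.array(p)[:2]-m)@x*1000).round(1),((np.array(p)[:2]-m)@y*1000).round(1))
print('bit',f(ray(c,(275,232),.016)),'bow edge',f(ray(c,(262,124),.016)),'tcp',f([.5473,.2673]),[f(t) for t in T])
```

```text
[[0.411  0.1998]
 [0.4549 0.3426]
 [0.6621 0.2805]
 [0.6205 0.1371]] [0.53711425 0.23998926]
yaw -0.2907813341240269
bit (np.float64(44.3), np.float64(-6.4)) bow edge (np.float64(-58.4), np.float64(-16.4)) tcp (np.float64(1.9), np.float64(29.1)) [(np.float64(-109.3), np.float64(-74.7)), (np.float64(-108.2), np.float64(74.7)), (np.float64(108.1), np.float64(74.7)), (np.float64(109.3), np.float64(-74.7))]
```

jog_arm:
  series:
    - [[0,0,10,0,0,0,14],[0,0,20,0,0,0,14],[0,0,30,0,0,0,14],[0,0,35,0,0,0,14],[0,0,35,0,0,0,14],[0,0,35,0,0,0,14],[0,0,30,0,0,0,14],[0,0,25,0,0,0,14],[0,0,15,0,0,0,14],[0,0,10,0,0,-0.01,14]]

```text
time_s: 9.2
eef_pos: [0.5464, 0.2679, 0.0265]
eef_rot: [-0.001, 0.134, 0.991, -0.0]
wrist_force: [-0.8, -0.0, -3.2]
opening: 0.255
grasp_force: 59.1
```

jog_arm:
  series:
    - [[0,0,5,0,0,0,14],[0,0,3,0,0,0,14],[0,0,2,0,0,0,14],[0,0,2,0,0,0,14],[0,0,1,0,0,0,14],[0,0,1,0,0,0,14],[0,0,1,0,0,0,14],[0,0,0,0,0,0,14],[0,0,0,0,0,0,14],[0,0,0,0,0,0,14]]

```text
time_s: 10.2
eef_pos: [0.5473, 0.2681, 0.0133]
eef_rot: [0.0, 0.135, 0.991, 0.0]
wrist_force: [-0.4, -0.2, -3.0]
opening: 0.251
grasp_force: 59.1
```

jog_arm:
  series:
    - [[0,0,0.5,0,0,0,14],[0,0,0.5,0,0,0,14],[0,0,0.4,0,0,0,14],[0,0,0.3,0,0,0,14],[0,0,0,0,0,0,14],[0,0,0,0,0,0,20],[0,0,0,0,0,0,23],[0,0,0,0,0,0,26],[0,0,0,0,0,0,30],[0,0,0,0,0,0,36]]

```text
time_s: 11.2
eef_pos: [0.5476, 0.2682, 0.0119]
eef_rot: [0.0, 0.134, 0.991, 0.0]
wrist_force: [0.1, -0.2, -0.1]
opening: 0.42
grasp_force: 0.0
```

jog_arm:
  series:
    - [[0,0,-3,0,0,0,38],[0,0,-5,0,0,0,38],[0,0,-10,0,0,0,38],[0,0,-15,0,0,0,38],[0,0,-30,0,0,0,38],[0,0,-40,0,0,0,10],[0,0,-45,0,0,0,0],[0,0,-45,0,0,0,0],[0,0,-40,0,0,0,0],[0,0,-20,0,0,0,0]]

```text
time_s: 12.2
eef_pos: [0.5488, 0.2686, 0.2714]
eef_rot: [0.004, 0.134, 0.991, 0.002]
wrist_force: [1.1, 0.5, 0.3]
opening: -0.002
grasp_force: 0.0
```

Run:
```python
from h import *;from bench import ctrl
go(ctrl.get_obs(),case([-110,-8,170]),YAW,np.pi/4)
c=ctrl.camera('wrist');np.savez('w3.npz',**c);cv2.imwrite('pics/w3.png',c['frame']); W=cloud(c)
hsv=cv2.cvtColor(c['frame'],cv2.COLOR_BGR2HSV)
a=-.28;L=(W-[.538,.238,.008]);X=L[...,0]*np.cos(a)+L[...,1]*np.sin(a);Y=-L[...,0]*np.sin(a)+L[...,1]*np.cos(a)
m=(hsv[...,2]<140)&(hsv[...,1]<80)&(abs(X)<.1)&(abs(Y)<.065)&(Y>.0)&(L[...,2]<.03)
print(m.sum(),rect(np.stack([X[m],Y[m]],-1)),np.percentile(L[m][:,2],[5,25,50,75,95]).round(4))
```

```text
t 12.2 pos [0.5488 0.2686 0.2714] F [1.1 0.5 0.3] op -0.002 g 0.0 q [ 0.26  0.22  1.47  0.    1.43 -1.04]
shift mm [  -3.6 -522.    14.2]
turn [-0.998  0.273  2.438]
3618 (-0.7122421264648438, 33.55008316040039, 28.73332977294922, 157.20223999023438, 89.96467590332031) [0.0091 0.0099 0.0104 0.011  0.0117]
```

View pics/w3.png

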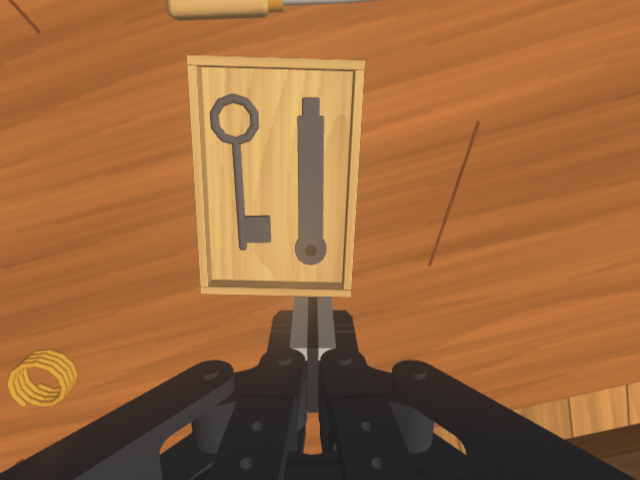

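The bar lies flat and parallel in the tray's free half, nose at (311,100) and eye at (311,250), with the key untouched. Now I turn the wrist and go to the tab.

jog_arm:
  series:
    - [[0,0,0,0,0,0.145,0],[0,0,0,0,0,0.145,0],[0,0,0,0,0,0.145,0],[0,0,0,0,0,0.145,0],[0,0,0,0,0,0.145,0],[0,0,0,0,0,0.145,0],[0,0,0,0,0,0.145,0],[0,0,0,0,0,0.145,0],[0,0,0,0,0,0.145,0],[0,0,0,0,0,0.145,0]]

```text
time_s: 13.25
eef_pos: [0.547, 0.2681, 0.2652]
eef_rot: [0.0, 0.76, 0.65, 0.0]
wrist_force: [0.2, -0.2, -0.3]
opening: 0.001
grasp_force: 0.0
```

jog_arm:
  series:
    - [[0,0,0,0,0,0.145,0],[0,0,0,0,0,0.145,0],[0,0,0,0,0,0.145,0],[0,0,0,0,0,0.145,0],[0,0,0,0,0,0.145,0],[0,0,0,0,0,0.145,0],[0,0,0,0,0,0.145,0],[0,0,0,0,0,0.145,0],[0,0,0,0,0,0,0],[0,0,0,0,0,0,0]]

```text
time_s: 14.25
eef_pos: [0.5471, 0.2681, 0.265]
eef_rot: [-0.0, 0.991, 0.132, 0.0]
wrist_force: [0.1, -0.1, -0.4]
opening: -0.0
grasp_force: 0.0
```

Run:
```python
from h import *;from bench import ctrl
go(ctrl.get_obs(),case([-140,-8,225]),YAW,0)
```

```text
t 14.25 pos [0.5471 0.2681 0.265 ] F [ 0.1 -0.1 -0.4] op -0.0 g 0.0 q [ 0.26  0.23  1.48 -0.    1.43  1.57]
shift mm [-291.2  450.7  -45.1]
turn [ 0.    -0.     0.002]
```

jog_arm:
  series:
    - [[-24,37.5,-6,0,0,0,0],[-24,37.5,-6,0,0,0,0],[-24,37.5,-6,0,0,0,0],[-24,37.5,-6,0,0,0,0],[-24,37.5,-6,0,0,0,0],[-24,37.5,-6,0,0,0,0],[-24,37.5,-6,0,0,0,0],[-24,37.5,-3,0,0,0,0],[-24,37.5,0,0,0,0,0],[-24,37.5,0,0,0,0,0]]

```text
time_s: 15.25
eef_pos: [0.4117, -0.1577, 0.3102]
eef_rot: [0.0, 0.991, 0.132, 0.001]
wrist_force: [1.1, 0.3, -0.4]
opening: 0.002
grasp_force: 0.0
```

jog_arm:
  series:
    - [[-24,37.5,0,0,0,0,0],[-24,37.5,0,0,0,0,0],[0,0,0,0,0.13,0,0],[0,0,0,0,0.13,0,0],[0,0,0,0,0.13,0,0],[0,0,0,0,0.13,0,0],[0,0,0,0,0.13,0,0],[0,0,0,0,0.135,0,0],[0,0,0,0,0,0,0],[0,0,0,0,0,0,0]]

```text
time_s: 16.25
eef_pos: [0.3849, -0.2417, 0.3095]
eef_rot: [-0.049, 0.917, 0.12, 0.378]
wrist_force: [0.7, -0.2, 0.8]
opening: -0.0
grasp_force: 0.0
```

Run:
```python
from h import *;from bench import ctrl
o=ctrl.get_obs()
print(R.from_quat(np.roll(o['eef_rot'],-1)).as_matrix().round(3))
go(o,case([-120,-6,60]),YAW,np.pi/4)
c=ctrl.camera('side');cv2.imwrite('pics/s4.png',cv2.resize(c['frame'][100:340,200:520],None,fx=2,fy=2));np.savez('s4.npz',**c)
```

```text
[[ 0.685  0.258  0.681]
 [ 0.183 -0.966  0.181]
 [ 0.705  0.001 -0.709]]
t 16.25 pos [ 0.3849 -0.2417  0.3095] F [ 0.7 -0.2  0.8] op -0.0 g 0.0 q [-1.41 -0.39  2.15  0.78  1.5  -0.21]
shift mm [-102.4   -0.9  130.2]
turn [ 0.003  0.003 -0.002]
```

View pics/s4.png

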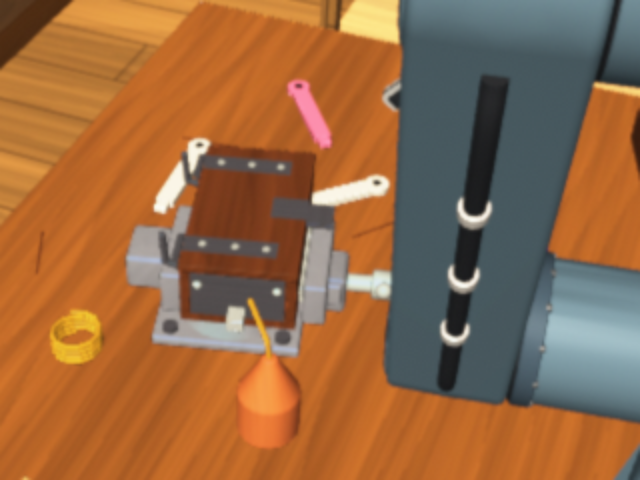

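The lid is shut and bare and the oil can is upright at (268,400), while the arm hides the hand. I lower in front of the tab.

jog_arm:
  series:
    - [[-11.9,0,14.7,0,0,0,0],[-11.9,0,14.7,0,0,0,0],[-11.9,0,14.7,0,0,0,0],[-11.9,0,14.7,0,0,0,0],[-11.9,0,14.7,0,0,0,0],[-11.9,0,14.7,0,0,0,0],[-11.9,0,14.7,0,0,0,0],[-11.9,0,14.7,0,0,0,0],[0,0,0,0,0,0,0],[0,0,0,0,0,0,0]]

```text
time_s: 17.3
eef_pos: [0.4016, -0.2367, 0.1599]
eef_rot: [-0.05, 0.916, 0.122, 0.379]
wrist_force: [0.7, 0.2, 1.6]
opening: -0.001
grasp_force: 0.0
```

Run:
```python
from h import *;from bench import ctrl
o=ctrl.get_obs()
go(o,case([-120,-6,37]),YAW,np.pi/4)
```

```text
t 17.3 pos [ 0.4016 -0.2367  0.1599] F [0.7 0.2 1.6] op -0.001 g 0.0 q [-1.36 -0.11  2.28  0.86  1.19 -0.49]
shift mm [-25.5  -0.2  28. ]
turn [-0.     0.001  0.001]
```

jog_arm:
  series:
    - [[-8.5,0,9.3,0,0,0,0],[-8.5,0,9.3,0,0,0,0],[-8.5,0,9.4,0,0,0,0],[0,0,0,0,0,0,0],[6.5,0,6.5,0,0,0,0],[6.5,0,6.5,0,0,0,0],[6.5,0,6.5,0,0,0,0],[6.5,0,6.5,0,0,0,0],[0,0,0,0,0,0,0],[0,0,0,0,0,0,0]]

```text
time_s: 18.3
eef_pos: [0.4383, -0.2265, 0.1213]
eef_rot: [-0.05, 0.916, 0.121, 0.379]
wrist_force: [-0.3, 0.4, 0.4]
opening: 0.0
grasp_force: 0.0
```

Run:
```python
from h import *;from bench import ctrl
o=ctrl.get_obs()
go(o,case([-83,-6,37]),YAW,np.pi/4)
# arc of tip corner: radius 138 about hinge (62,70); TCP = corner-(8,8)
prev=None
for th in np.r_[0:1.93:0.16]:
    p=np.array([62-138*np.cos(th)-8, 70+138*np.sin(th)-8+85]);
    if prev is not None: d=p-prev;print(round(th,2),p.round(),'tool x,z',((d[0]+d[1])*.7071).round(1),((d[0]-d[1])*.7071).round(1))
    prev=p
```

```text
t 18.3 pos [ 0.4383 -0.2265  0.1213] F [-0.3  0.4  0.4] op 0.0 g 0.0 q [-1.25  0.03  2.27  0.95  1.05 -0.53]
shift mm [ 1.   0.1 -0. ]
turn [ 0.001  0.    -0.001]
0.16 [-82. 169.] tool x,z 16.8 -14.3
0.32 [-77. 190.] tool x,z 18.9 -11.4
0.48 [-68. 211.] tool x,z 20.4 -8.3
0.64 [-57. 229.] tool x,z 21.5 -4.9
0.8 [-42. 246.] tool x,z 22.0 -1.4
0.96 [-25. 260.] tool x,z 22.0 2.1
1.12 [ -6. 271.] tool x,z 21.3 5.6
1.28 [ 14. 279.] tool x,z 20.2 8.9
1.44 [ 36. 284.] tool x,z 18.5 12.0
1.6 [ 58. 285.] tool x,z 16.4 14.8
1.76 [ 80. 283.] tool x,z 13.8 17.2
1.92 [101. 277.] tool x,z 10.9 19.2
```

jog_arm:
  series:
    - [[3.5,0,-3.5,0,0,0,0],[3.5,0,-3.5,0,0,0,0],[4.5,0,-4.5,0,0,0,0],[5.5,0,-5.5,0,0,0,0],[5.5,0,-5.5,0,0,0,0],[5.5,0,-5.5,0,0,0,0],[5.5,0,-5.5,0,0,0,0],[0,0,0,0,0,0,0],[0,0,0,0,0,0,0],[0,0,0,0,0,0,0]]

```text
time_s: 19.3
eef_pos: [0.4382, -0.2271, 0.1688]
eef_rot: [-0.05, 0.916, 0.121, 0.379]
wrist_force: [-0.5, 0.4, -0.8]
opening: -0.003
grasp_force: 0.0
```

jog_arm:
  series:
    - [[6.3,0,-3.8,0,0,0,0],[6.3,0,-3.8,0,0,0,0],[6.3,0,-3.8,0,0,0,0],[6.8,0,-2.8,0,0,0,0],[6.8,0,-2.8,0,0,0,0],[6.8,0,-2.8,0,0,0,0],[7.2,0,-1.6,0,0,0,0],[7.2,0,-1.6,0,0,0,0],[7.2,0,-1.6,0,0,0,0],[0,0,0,0,0,0,0]]

```text
time_s: 20.3
eef_pos: [0.4636, -0.2206, 0.2304]
eef_rot: [-0.049, 0.916, 0.121, 0.38]
wrist_force: [0.5, 0.1, -0.3]
opening: 0.002
grasp_force: 0.0
```

Run:
```python
from h import *;from bench import ctrl
o=ctrl.get_obs()
go(o,case([-57,-6,144]),YAW,np.pi/4)
c=ctrl.camera('top');cv2.imwrite('pics/t5.png',cv2.resize(c['frame'][160:320,240:440],None,fx=4,fy=3.75))
W=cloud(c);d=(W-CEN)@R.from_euler('z',YAW).as_matrix();m=(abs(d[...,0])<.09)&(abs(d[...,1]-.07)<.03)&(d[...,2]>.06)&(d[...,2]<.25)
q=d[m];
for lo in range(-90,90,15):
    s=q[(q[:,0]*1000>lo)&(q[:,0]*1000<lo+15)];print(lo,len(s),np.median(s[:,2])*1000 if len(s) else '')
```

```text
t 20.3 pos [ 0.4636 -0.2206  0.2304] F [ 0.5  0.1 -0.3] op 0.002 g 0.0 q [-1.17 -0.19  2.18  0.86  1.18 -0.22]
shift mm [-0.5 -0.8  1.4]
turn [ 0.002 -0.001 -0.   ]
-90 0 
-75 24 70.14252515280867
-60 64 70.25332631422006
-45 74 151.7084241789351
-30 126 148.37272573581944
-15 124 135.84324039007805
0 116 126.01872482352377
15 117 113.32211951126943
30 110 101.24098829483725
45 113 89.62312105713984
60 66 80.64157722206029
75 13 85.664790435737
```

View pics/t5.png

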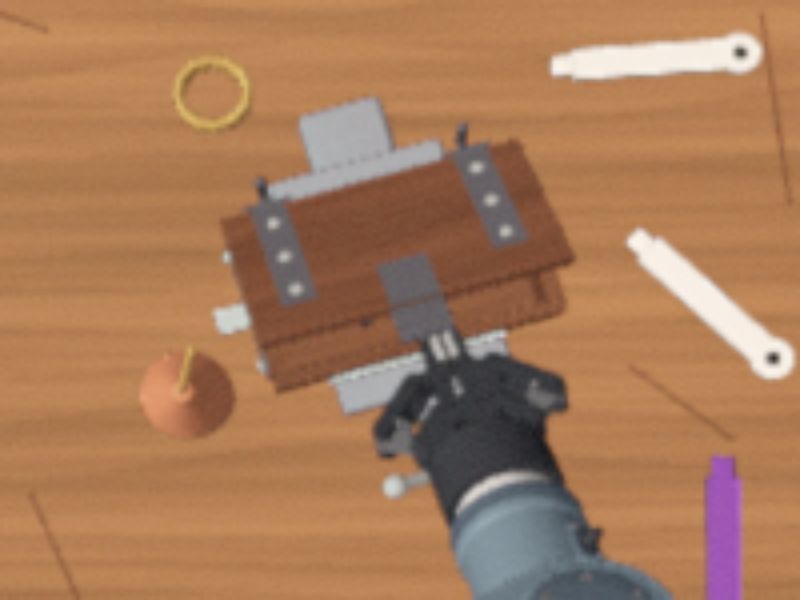

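The lid is up about 38 degrees on the fingertips at (440,345), and the handle and the can are untouched. I continue along the arc.

jog_arm:
  series:
    - [[7.3,0,-0.5,0,0,0,0],[7.3,0,-0.5,0,0,0,0],[7.3,0,-0.5,0,0,0,0],[7.3,0,0.7,0,0,0,0],[7.3,0,0.7,0,0,0,0],[7.3,0,0.7,0,0,0,0],[7.1,0,1.9,0,0,0,0],[7.1,0,1.9,0,0,0,0],[7.1,0,1.9,0,0,0,0],[0,0,0,0,0,0,0]]

```text
time_s: 21.35
eef_pos: [0.5125, -0.2071, 0.2714]
eef_rot: [-0.05, 0.916, 0.121, 0.38]
wrist_force: [-0.3, 0.5, -0.2]
opening: -0.002
grasp_force: 0.0
```

jog_arm:
  series:
    - [[6.7,0,3,0,0,0,0],[6.7,0,3,0,0,0,0],[6.7,0,3,0,0,0,0],[6.2,0,4,0,0,0,0],[6.2,0,4,0,0,0,0],[6.2,0,4,0,0,0,0],[5.5,0,5,0,0,0,0],[5.5,0,5,0,0,0,0],[5.5,0,5,0,0,0,0],[0,0,0,0,0,0,0]]

```text
time_s: 22.35
eef_pos: [0.5747, -0.1903, 0.2843]
eef_rot: [-0.05, 0.916, 0.121, 0.379]
wrist_force: [0.5, -0.7, 0.4]
opening: -0.001
grasp_force: 0.0
```

Run:
```python
from h import *;from bench import ctrl
o=ctrl.get_obs()
go(o,case([101,-6,192]),YAW,np.pi/4)
```

```text
t 22.35 pos [ 0.5747 -0.1903  0.2843] F [ 0.5 -0.7  0.4] op -0.001 g 0.0 q [-0.88 -0.1   1.99  0.83  1.05  0.07]
shift mm [25.6 -0.6 35.9]
turn [ 0.001  0.    -0.001]
```

jog_arm:
  series:
    - [[4.6,0,5.7,0,0,0,0],[4.6,0,5.7,0,0,0,0],[4.6,0,5.7,0,0,0,0],[3.6,0,6,0,0,0,0],[3.6,0,6,0,0,0,0],[2,0,3,0,0,0,0],[1,0,1.5,0,0,0,0],[0,0,0,0,0,0,0],[0,0,0,0,0,0,0],[0,0,0,0,0,0,0]]

```text
time_s: 23.35
eef_pos: [0.6133, -0.1803, 0.2776]
eef_rot: [-0.05, 0.916, 0.12, 0.379]
wrist_force: [-0.3, 0.6, -0.3]
opening: 0.0
grasp_force: 0.0
```

```bash
cat > lid.py <<'E'
from h import *;from bench import ctrl
o=ctrl.get_obs()
go(o,case([101,-6,192]),YAW,np.pi/4)
c=ctrl.camera('side');np.savez('s6.npz',**c);W=cloud(c);d=((W-CEN)@R.from_euler('z',YAW).as_matrix())*1000
m=(d[...,0]>45)&(d[...,0]<150)&(abs(d[...,1])<104)&(d[...,2]>85)&(d[...,2]<190)&(abs(d[...,1]+6)>50)
hsv=cv2.cvtColor(c['frame'],cv2.COLOR_BGR2HSV)
for nm,mm in [('all',m),('y>50',m&(d[...,1]>50))]:
    q=d[mm]
    for it in range(4):
        p=np.polyfit(q[:,2],q[:,0],1);e=abs(np.polyval(p,q[:,2])-q[:,0]);q=q[e<max(3,1.5*np.median(e))]
    print(nm,len(q),'lid angle',np.pi/2+np.arctan(p[0]),'x at z70',np.polyval(p,70))
E
python3 lid.py
```

```text
t 23.35 pos [ 0.6133 -0.1803  0.2776] F [-0.3  0.6 -0.3] op 0.0 g 0.0 q [-0.8  -0.03  1.93  0.84  0.98  0.12]
shift mm [ 2.2 -0.9  3. ]
turn [ 0.002  0.    -0.002]
all 780 lid angle 1.8942605993627795 x at z70 61.09348659192615
y>50 501 lid angle 1.8947384097276845 x at z70 60.708945311561365
```

jog_arm:
  series:
    - [[0.7,0,0.7,0,0,0,0],[0.7,0,0.7,0,0,0,0],[0.7,0,0.7,0,0,0,0],[0.7,0,0.7,0,0,0,0],[0,0,0,0,0,0,0],[0,0,0,0,0,0,0],[0,0,0,0,0,0,0],[0,0,0,0,0,0,0],[0,0,0,0,0,0,0],[0,0,0,0,0,0,0]]

```text
time_s: 24.4
eef_pos: [0.6171, -0.179, 0.2775]
eef_rot: [-0.05, 0.916, 0.121, 0.379]
wrist_force: [-0.8, -0.0, -1.2]
opening: 0.003
grasp_force: 0.2
```

```bash
python3 lid.py
```

```text
t 24.4 pos [ 0.6171 -0.179   0.2775] F [-0.8 -0.  -1.2] op 0.003 g 0.2186383819207549 q [-0.79 -0.02  1.92  0.84  0.98  0.12]
shift mm [-0.6 -0.7  0.1]
turn [ 0.002  0.    -0.002]
all 814 lid angle 1.918193604267799 x at z70 61.085044430507004
y>50 536 lid angle 1.919872649848177 x at z70 60.63125525774156
```

jog_arm:
  series:
    - [[-3,0,-3,0,0,0,0],[-8,0,-8,0,0,0,0],[-15,0,-15,0,0,0,0],[-20,0,-20,0,0,0,0],[-25,0,-25,0,0,0,0],[-25,0,-25,0,0,0,0],[-20,0,-20,0,0,0,0],[-12,0,-12,0,0,0,0],[-6,0,-6,0,0,0,0],[0,0,0,0,0,0,0]]

```text
time_s: 25.45
eef_pos: [0.4333, -0.2288, 0.2776]
eef_rot: [-0.049, 0.916, 0.12, 0.379]
wrist_force: [0.2, 0.2, -0.5]
opening: -0.001
grasp_force: 0.0
```

jog_arm:
  series:
    - [[0,0,0,0,-0.1,0,0],[0,0,0,0,-0.13,0,0],[0,0,0,0,-0.13,0,0],[0,0,0,0,-0.13,0,0],[0,0,0,0,-0.13,0,0],[0,0,0,0,-0.1,0,0],[0,0,0,0,-0.065,0,0],[0,0,0,0,0,0,0],[0,0,0,0,0,0,0],[0,0,0,0,0,0,0]]

```text
time_s: 26.45
eef_pos: [0.4338, -0.2278, 0.2772]
eef_rot: [-0.0, 0.991, 0.13, 0.001]
wrist_force: [-0.8, 0.3, -1.0]
opening: 0.004
grasp_force: 0.0
```

```bash
python3 lid.py
python3 - <<'E'
from h import *;from bench import ctrl
o=ctrl.get_obs()
go(o,case([-24,56,120]),YAW,0)
c=ctrl.camera('wrist');cv2.imwrite('pics/w7.png',c['frame']);np.savez('w7.npz',**c)
for p in [(-24,30,63),(-62,105,70),(-62,-105,70)]:
    q=rot(c['rotation']).T@(case(p)-c['xyz']);print(p,q[0]/q[2]*c['fx']+c['cx'],q[1]/q[2]*c['fy']+c['cy'])
E
```

```text
t 26.45 pos [ 0.4338 -0.2278  0.2772] F [-0.8  0.3 -1. ] op 0.004 g 0.0 q [-0.73 -0.05  1.76  0.    1.43  0.58]
shift mm [189.3  -0.4   0.4]
turn [ 0.     0.784 -0.002]
all 921 lid angle 1.919248864888526 x at z70 61.1280191354128
y>50 522 lid angle 1.9173796027887593 x at z70 60.780761653327986
t 26.5 pos [ 0.4337 -0.2281  0.2773] F [ 0.8 -0.1 -0. ] op -0.002 g 0.0 q [-0.73 -0.05  1.76  0.    1.43  0.58]
shift mm [ 64.3 -62.4  72.4]
turn [-0.    -0.001 -0.003]
(-24, 30, 63) 256.4244194761712 122.3097478996443
(-62, 105, 70) 138.83686570517028 185.36495252444377
(-62, -105, 70) 471.62783028419017 184.59826755654169
```

View pics/w7.png

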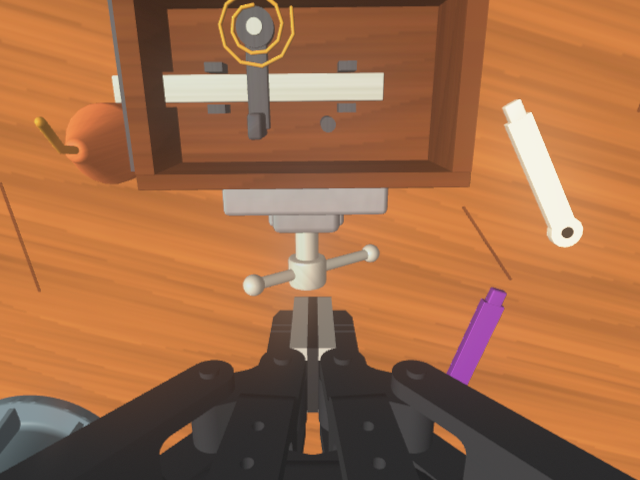

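The case is open. The thumb piece is at (257,125), just where predicted, the stop pin is at (328,124), and the handle and can are undisturbed. I move beside the thumb piece on its +y side and go down.

jog_arm:
  series:
    - [[8,-8,0,0,0,0,0],[16,-16,0,0,0,0,0],[18,-18,0,0,0,0,0],[14,-13,0,0,0,0,0],[8,-7,0,0,0,0,0],[0,0,15,0,0,0,0],[0,0,25,0,0,0,0],[0,0,25,0,0,0,0],[0,0,15,0,0,0,0],[0,0,5,0,0,0,0]]

```text
time_s: 27.55
eef_pos: [0.4787, -0.1511, 0.1906]
eef_rot: [-0.001, 0.991, 0.13, -0.001]
wrist_force: [-0.4, -0.0, 0.3]
opening: -0.001
grasp_force: 0.0
```

Run:
```python
from h import *;from bench import ctrl
go(ctrl.get_obs(),case([-24,56,44]),YAW,0)
```

```text
t 27.55 pos [ 0.4787 -0.1511  0.1906] F [-0.4 -0.   0.3] op -0.001 g 0.0 q [-0.54  0.06  1.83  0.    1.26  0.77]
shift mm [ 1.1  0.6 61.6]
turn [-0.002  0.002 -0.003]
```

jog_arm:
  series:
    - [[1,0,8,0,0,0,0],[0,0,12,0,0,0,0],[0,0,12,0,0,0,0],[0,0,12,0,0,0,0],[0,0,10,0,0,0,0],[0,0,5,0,0,0,0],[0,0,2.5,0,0,0,0],[0,0,0,0,0,0,0],[0,0,0,0,0,0,0],[0,0,0,0,0,0,0]]

```text
time_s: 28.55
eef_pos: [0.4811, -0.1516, 0.1315]
eef_rot: [0.0, 0.991, 0.131, 0.0]
wrist_force: [-0.2, 1.0, -0.2]
opening: -0.001
grasp_force: 0.0
```

jog_arm:
  series:
    - [[0,3,0,0,0,0,0],[0,3,0,0,0,0,0],[0,3,0,0,0,0,0],[0,3,0,0,0,0,0],[0,3,0,0,0,0,0],[0,3,0,0,0,0,0],[0,0,0,0,0,0,0],[0,0,0,0,0,0,0],[0,0,0,0,0,0,0],[0,0,0,0,0,0,0]]

```text
time_s: 29.55
eef_pos: [0.4855, -0.1685, 0.131]
eef_rot: [-0.0, 0.991, 0.131, 0.0]
wrist_force: [-1.0, 3.9, 2.5]
opening: 0.007
grasp_force: 2.5
```

jog_arm:
  series:
    - [[0.2,3,0,0,0,0,0],[0.3,3,0,0,0,0,0],[0.5,3,0,0,0,0,0],[0.5,3,0,0,0,0,0],[0.8,3,0,0,0,0,0],[1,2,0,0,0,0,0],[0,0,0,0,0,0,0],[0,0,0,0,0,0,0],[0,0,0,0,0,0,0],[0,0,0,0,0,0,0]]

```text
time_s: 30.55
eef_pos: [0.4934, -0.1827, 0.1309]
eef_rot: [-0.001, 0.991, 0.131, 0.001]
wrist_force: [1.7, 9.0, 3.0]
opening: 0.003
grasp_force: 4.4
```

Run:
```python
from h import *;from bench import ctrl
go(ctrl.get_obs(),case([-20,21,46]),YAW,0)
c=ctrl.camera('top')
W=cloud(c);d=(W-CEN)@R.from_euler('z',YAW).as_matrix()*1000
cv2.imwrite('pics/t8.png',cv2.resize(c['frame'][180:290,270:400],None,fx=6,fy=5.4,interpolation=cv2.INTER_CUBIC))
```

```text
t 30.55 pos [ 0.4934 -0.1827  0.1309] F [1.7 9.  3. ] op 0.003 g 4.407863849191926 q [-0.58  0.19  1.82  0.    1.14  0.73]
shift mm [-1.   1.  -0.1]
turn [-0.002 -0.001 -0.002]
```

View pics/t8.png

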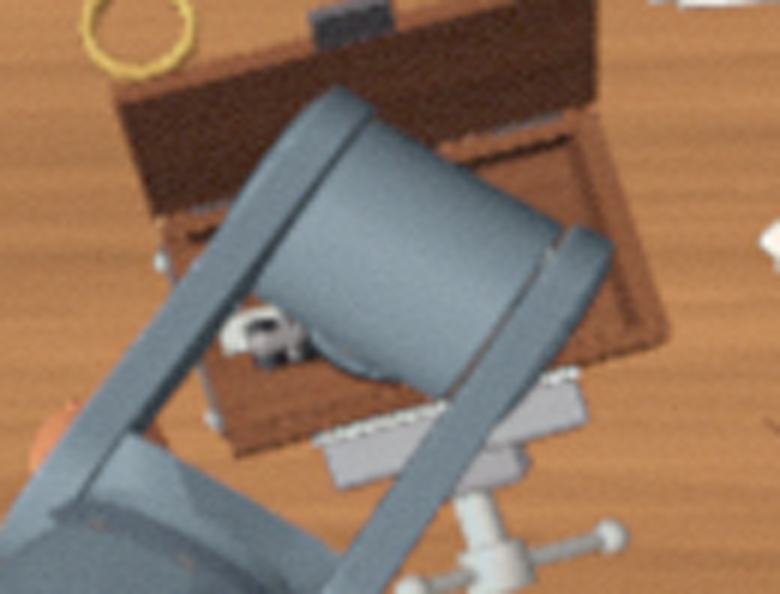

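The forearm hides the lever from above, so I go on by force in small steps.

jog_arm:
  series:
    - [[0,1,0,0,0,0,0],[0,1,0,0,0,0,0],[0,1,0,0,0,0,0],[0,0,0,0,0,0,0],[0,0,0,0,0,0,0],[0,0,0,0,0,0,0],[0,0,0,0,0,0,0],[0,0,0,0,0,0,0],[0,0,0,0,0,0,0],[0,0,0,0,0,0,0]]

```text
time_s: 31.6
eef_pos: [0.4946, -0.1849, 0.1308]
eef_rot: [-0.002, 0.991, 0.131, 0.001]
wrist_force: [3.9, 12.2, 2.8]
opening: -0.001
grasp_force: 5.5
```

Run:
```python
from h import *;from bench import ctrl
go(ctrl.get_obs(),case([-20,21,46]),YAW,0)
c=ctrl.camera('wrist');cv2.imwrite('pics/w9.png',c['frame'])
```

```text
t 31.6 pos [ 0.4946 -0.1849  0.1308] F [ 3.9 12.2  2.8] op -0.001 g 5.478803294536192 q [-0.59  0.19  1.81  0.    1.14  0.72]
shift mm [-1.6 -1.4 -0.2]
turn [-0.003 -0.002 -0.002]
```

View pics/w9.png

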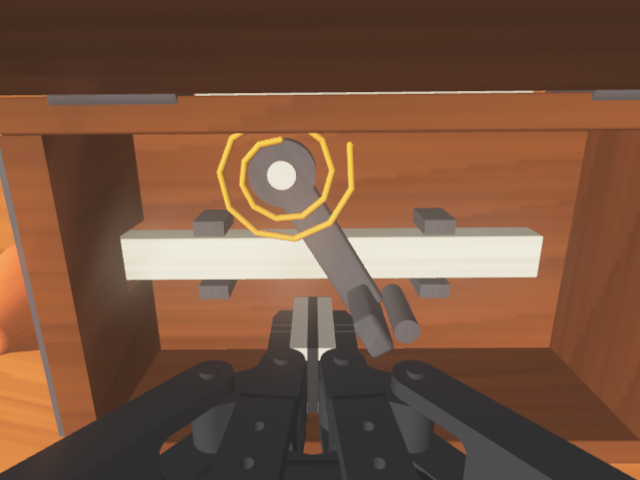

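The wrist view shows the lever swung round its pivot (281,175), with the thumb piece at (373,330) against the stop pin at (400,315). That is about 0.55 rad. One small extra push to be sure, then I back off.

jog_arm:
  series:
    - [[0,1,0,0,0,0,0],[0,1,0,0,0,0,0],[0,0,0,0,0,0,0],[0,0,0,0,0,0,0],[0,0,0,0,0,0,0],[0,0,0,0,0,0,0],[0,0,0,0,0,0,0],[0,0,0,0,0,0,0],[0,0,0,0,0,0,0],[0,0,0,0,0,0,0]]

```text
time_s: 32.65
eef_pos: [0.4948, -0.1856, 0.1306]
eef_rot: [-0.003, 0.991, 0.131, 0.001]
wrist_force: [3.8, 16.3, 4.3]
opening: 0.001
grasp_force: 7.6
```

jog_arm:
  series:
    - [[0,-2,0,0,0,0,0],[0,-4,0,0,0,0,0],[0,-5,0,0,0,0,0],[0,-5,0,0,0,0,0],[-1,-5,0,0,0,0,0],[-1,-5,0,0,0,0,0],[-1,-5,0,0,0,0,0],[-1,-5,0,0,0,0,0],[0,-3,0,0,0,0,0],[0,0,0,0,0,0,0]]

```text
time_s: 33.65
eef_pos: [0.4806, -0.1528, 0.1314]
eef_rot: [0.001, 0.991, 0.131, 0.0]
wrist_force: [0.9, -0.8, 0.6]
opening: -0.004
grasp_force: 0.0
```

jog_arm:
  series:
    - [[0,0,-5,0,0,0,0],[0,0,-12,0,0,0,0],[0,0,-20,0,0,0,0],[0,0,-25,0,0,0,0],[0,0,-25,0,0,0,0],[0,0,-25,0,0,0,0],[0,0,-20,0,0,0,0],[0,0,-10,0,0,0,0],[0,0,0,0,0,0,0],[0,0,0,0,0,0,0]]

```text
time_s: 34.65
eef_pos: [0.4801, -0.1525, 0.2725]
eef_rot: [-0.0, 0.991, 0.13, -0.0]
wrist_force: [-0.5, 0.5, -0.3]
opening: -0.0
grasp_force: 0.0
```

```bash
python3 lid.py
python3 - <<'E'
from h import *;from bench import ctrl
c=ctrl.camera('wrist');W=cloud(c);d=(W-CEN)@R.from_euler('z',YAW).as_matrix()*1000
m=(abs(d[...,2]-62)<6)&(abs(d[...,0]+20)<22)&(abs(d[...,1])<48)
print('thumb',m.sum(),np.median(d[m],0))
E
```

```text
t 34.65 pos [ 0.4801 -0.1525  0.2725] F [-0.5  0.5 -0.3] op -0.0 g 0.0 q [-0.54 -0.01  1.73 -0.    1.42  0.77]
shift mm [125.1  60.4  -4.6]
turn [ 0.001  0.786 -0.002]
all 918 lid angle 1.9187213820234705 x at z70 61.14231398486159
y>50 521 lid angle 1.9177816677247372 x at z70 60.76510705250883
thumb 347 [-24.86049896  31.76744901  63.07506013]
```

The arm stalled against the stop, the thumb piece is back at its rest position, the lid reads 1.92 rad, and the hand is clear. I hand in.

```bash
python3 -c "
from bench import ctrl
print(ctrl.hand_in())"
```

```text
the job is handed in; nothing more can be done
None
```

Job handed in with no verdict returned: the bar lies flat in the tray, the lid stands at its stop (about 1.92 rad), and the lever was pushed to its stop and sprang back to rest, with no bystander seen to move.

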